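Shut the cover of the bud-vase packing box

TASK

Close the packing box: push its standing cover over until it lies shut, then, keeping it pressed down, slide it away from its hinge so that its free edge goes beneath the retaining lip, as far as it will go, and let go so that the lip holds it shut. Only push and press on the outside of the cover with the fingers: do not pinch the cover or its rib or touch its inner face, do not lift the box or shove it along the bench, and leave the glassware, mug and tape alone.

Things in the scene. Friction and masses are not known exactly. Their poses are not given: they have to be found in the camera images.
- box: Loose packing box, clear plastic with white bands round rim and foot, 160 mm (its x) x 130 mm (its y), rim at z = 100 mm, walls 4 mm, 3 kg, on the bench. Origin: centre of its underside. Its x points from the hinge side (nearer the robot) to the lip side (far side), z up. The white cover is hinged on the rim's -x side and stands open.
- hinge (a point): Middle of the cover's hinge line, on the box at x = -70 mm, z = 100 mm (box frame). The hinge line runs along the box's y.
- fold (a joint): Cover angle about the hinge line, rad: 0 = flat shut on the rim, 1.57 = upright, more = leaning back to the robot; starts 1.5 to 2.0, stop 2.15. Weak spring and friction: it stays near its start, but let go when shut it springs up unless its edge is under the lip. 1 to 3 N at the rib folds it. Tucked and let go it rests up against the lip at about 0.05.
- slide (a joint): How far the cover is slid in its own plane away from the hinge, m: 0 = fully back (start), 0.020 = fully home. About 2 N of friction, no spring. With the cover shut, at 0 its edge is 6 mm short of the lip, at 0.020 it is 14 mm beneath it. Slid out before it is shut, the edge lands on top of the lip and cannot go under.
- rib (a point): Middle of the top of the thumb rib on the cover's outer face. The rib stands 6 mm above that face, is 6 mm thick and 70 mm long, parallel to the hinge, its middle 85 mm from the hinge line when slid back. Site axes: x along the cover away from the hinge, y along the rib, z out of the outer face (towards the robot when the cover stands).
- edge (a point): Middle of the cover's free edge, on its outer face. The cover is a stiff white plate 6 mm thick, 110 mm wide (along the hinge), its free edge 124 mm from the hinge line when slid back. Shut, its underside lies at z = 100 mm and its outer face, then upper, at 106 mm (rib top 112 mm).
- lip (a point): Middle of the near lower edge of the fixed retaining lip on the box's far rim: a white ledge 80 mm long (box y), 20 mm deep (box x from 60 to 80 mm), 4 mm thick, its underside at z = 112 mm, top at 116 mm. The shut cover passes below it with 6 mm to spare; the edge goes under when fold is below about 0.04.
- inside_face: The inner face of the cover (towards the cups when shut), 102 x 96 mm. Not to be touched.
- rib_rear: The half of the thumb rib that faces the hinge.
- rib_front: The half of the thumb rib that faces the free edge.
- bud_vase: Bystander: clear glass bud vase with one pale artificial flower, 60 mm wide, 115 mm tall (flower to 165 mm), loose, upright. Origin: centre of its underside.
- bottle_vase: Bystander: clear glass bottle-shaped vase, 58 mm wide, 100 mm tall, loose, upright. Origin: centre of its underside.
- round_vase: Bystander: clear round glass vase with one orange artificial flower, 76 mm wide, 80 mm tall (flower to 140 mm), loose, upright. Origin: centre of its underside.
- votive: Bystander: clear glass votive cup, 64 mm wide, 60 mm tall, loose, upright. Origin: centre of its underside.
- tape_roll: Bystander: roll of clear tape lying flat, 90 mm wide, 24 mm tall, loose. Origin: centre of its underside.
- tumbler: Bystander: tall pale green drinking mug with handle, 84 mm wide, 170 mm tall, loose, upright. Origin: centre of its underside.
- mini_a: Bystander: small glass cup standing inside the box, 48 mm wide, 70 mm tall, its rim 24 mm below the box's rim, loose, upright. Origin: centre of its underside.
- mini_b: Bystander: small glass cup standing inside the box, like the other, loose, upright. Origin: centre of its underside.
Not all that is in view belongs to the job. What is shaped like the box but black is not meant.

How it is judged:
On the way, in this order (a step that is already met when the one before it is completed fails the run):
1. the cover is folded down over the box (value of joint fold below 0.15 rad), for 0.05 s.
2. the cover's edge is tucked beneath the lip (value of joint slide above 0.015 m and value of joint fold below 0.09 rad), for 0.2 s.
At the end, for the whole second after the job is handed in: The cover is shut (fold below 0.09 rad) and at rest, slid at least 15 of its 20 mm so that its edge lies at least 6 mm beneath the lip, which alone holds it; the box stands level on the bench within 40 mm of where it was (all of step 2 and velocity of joint fold below 0.1 rad/s and x of edge in the frame of lip above 0.006 m and z of edge in the frame of lip below 0.003 m and angle between box's own z axis and vertical below 0.05 rad and height (world z) of box below 0.006 m and distance of box from where it was at the start of the episode below 0.04 m); the robot touches nothing.
It fails at once if the box is shoved more than 40 mm along the bench or turned over (distance of box from where it was at the start of the episode above 0.04 m or angle between box's own z axis and vertical above 0.15 rad).
It fails at once if the box is lifted off the bench (height (world z) of box above 0.012 m).
It fails at once if the fingers press on the inside face of the cover (pinching it or pulling it) (contact force between the fingers and inside_face above 1 N).
It fails at once if the thumb rib is pinched from both sides (contact force between the fingers and rib_front above 1.5 N and contact force between the fingers and rib_rear above 1.5 N).
It fails at once if a vase, cup, mug or the tape is moved more than 30 mm, picked up or tipped over (distance of any of bud_vase, bottle_vase, round_vase, votive, tape_roll, tumbler from where it was at the start of the episode above 0.03 m or angle between any of bud_vase, bottle_vase, round_vase, votive, tape_roll, tumbler, mini_a, mini_b's own z axis and vertical above 0.4 rad or height (world z) of any of bud_vase, bottle_vase, round_vase, votive, tape_roll, tumbler, mini_a, mini_b above 0.03 m).
It also fails if it takes over 40 s, if anything falls off the work surface, if the arm or the gripper's body presses on something with over 40 N, if the wrist force passes 120 N, or if a joint passes its speed limit or range.

ROBOT

A 6-joint arm with a two-finger parallel gripper is mounted at the origin on the work surface. World frame = base frame: x ahead of the robot, y to its left, z up, the work surface at z = 0. Lengths are in m, angles in rad, forces in N, time in s.
With the tool pointing down it reaches from about 0.35 to 0.775 m from the base axis. Payload 5.5 kg.
Tool frame: the origin (TCP) lies at the very end of the fingers, on their centre line; the grasp point (between the pads) lies 19 mm behind it; z points along the fingers, y is the direction in which the jaws open and shut (so a half turn about z gives the same grasp; the last joint's range is limited). The gripper opens to 85 mm and grips with 20 to 120 N. Pads are 22 mm wide; open, the fingers measure 114 mm over their backs; the gripper's body (76 mm by 85 mm) begins 54 mm behind the grasp point. The pads swing forward as they close: fully open they stand 13 mm farther back than shut.
Start: joints at [-1.405, 0.313, 0.046, 1.304, 0, 1.431], TCP at [0.173, -0.548, 0.231] pointing down, gripper open.
Joint ranges: [-2.76, 2.76], [-0.86, 1.69], [-1.03, 1.26], [-2.2, 2.34], [-1.47, 1.5], [-3.14, 3.14]. Speed limits (rad/s): [2.57, 2.57, 3.14, 3.14, 3.14, 3.14].

INTERFACE

Orientations are given as a rotation vector (axis times angle).
In Python, from cell import observe, imaging, ticket gives the robot as it stands.
- The arm moves only by the tool arm_command, never from a script. Its argument "plan" is a list that holds one entry, the list of rows, each a list of 4 numbers: the shift along the tool's x, y, z in mm, then the turn about the tool's z in degrees. In form: [[[dx, dy, dz, roll], ...]]. A call has 1 to 10 rows; each row shifts and turns the pose as measured when the row begins, along the tool's axes as they then stand; what a row does not reach is not made up. A row lasts 1/12 s, in which the tool goes at most 41.7 mm and 7.16 degrees, less where a joint would pass 70% of its speed; a pose out of reach is approached as far as the arm can. A call is refused whole if a number of a shift passes 41.7 or a number of a turn 7.16, either way. A call with a gripper value outside its range is refused whole. "fingers" is the closure in counts, from 0 (fully open) to 255 (shut), set as the call begins (left out, the last holds). The fingers move at their own pace and stop on an object; "newtons" is the grip in N (left out, the last holds). Time passes only in rows, so rows that do not move let the fingers close. It gives the time, the measured TCP pose, the force and the opening at its end, in the units of the state.
- observe(): the state, without advancing time (a new reading comes with each control period).
- imaging.grab_frame(name): name is "scene" or "side" or "wrist"; returns the picture (420x560x3 uint8, blue, green, red); there is no depth.
- imaging.get_calibration(name): a dict with "mtx" (3x3 intrinsics, pixels), "position" and "rotation" of the camera in the world; the wrist camera has in their place "mount" (4x4, takes a point from camera to tool coordinates, whose origin is the TCP and whose axes are the flange's). Camera axes: x right, y down, z forward; pixel columns grow to the right and rows downward; lengths in m; the calibration is good to about 2 mm. A picture is of the moment at which its call begins: read the wrist's pose just before it. get_calibration takes no time and is no camera call.
- ticket.job_done(): hands the job in, once; it reports no verdict.
Trained networks look in the newest picture that a camera, given by its name, has taken for a name from the list of things; names that differ only in an ending like _2 or _b are one class to them, and where a whole thing is asked for, a point or a joint stands for the part that bears it (a point fixed in the world has none). Each returns a list of dicts, best first, with "score" (0 to 1); they miss things now and then, are a little off and sometimes report something else, mostly with a low value. They report only what shows in the picture. A call takes as long as a camera call. They do not tell look-alikes from the thing itself.
- imaging.masks_of(camera, query): "mask" (420x560 bool, what is visible of it) and "position" ([column, row] in pixels, amid what is visible of it).
- imaging.pinpoint(camera, query): "position" ([column, row] in pixels: a listed point, or the origin of a listed thing).
The state is a dict: "time": time; "q": joint angles; "joint_vel": joint speeds; "tau": joint torques, N m; "tcp_pos": TCP position; "tool_rot": TCP orientation; "contact_force": force on the tool from outside, world axes, zero at the start; "torque": the same for the moment, N m; "finger_gap": opening from 0.0 (shut) to 1.0 (fully open).
Only numpy, scipy, OpenCV 4.12 (cv2) and the standard library are available. Lean on these libraries where they do the work, as an engineer would, in place of code of your own. Each camera call takes 0.05 s, during which the arm holds its last target. There are 200 camera calls.

## Working session

There is one attempt and no reset: what is moved stays moved. The work goes in short steps, Python scripts to look and compute and a tool call to move; the robot and the scene stay as the last step left them, time stands still between calls to the robot, and variables do not carry over. Pictures are saved under pics/ and viewed, about 8 in all and at most 12, crops included, and the job is handed in when it is done.

Besides the shell and the picture viewer there is one more tool, called after ">>>" as a command line: name --argument value ..., lists and objects as JSON in quotes. arm_command: Moves the arm, as the interface text tells. Its arguments: {"type":"object","properties":{"plan":{"type":"array"},"fingers":{"type":"number"},"newtons":{"type":"number"}},"required":["plan"]}

```bash
mkdir -p pics
cat > h.py <<'E'
import numpy as np, cv2
from cell import observe, imaging, ticket
from scipy.spatial.transform import Rotation as R
def cal(n):
    c=imaging.get_calibration(n); return np.array(c['mtx']),np.array(c['position']),np.array(c['rotation'])
def proj(n,P):
    K,p,r=cal(n); c=(np.atleast_2d(P)-p)@r; u=c@K.T; return u[:,:2]/u[:,2:]
def ray(n,uv):
    K,p,r=cal(n); d=r@np.linalg.inv(K)@np.array([*uv,1.]); return p,d/np.linalg.norm(d)
def atz(n,uv,z):
    p,d=ray(n,uv); return p+d*(z-p[2])/d[2]
def tri(a,b):
    p,d=ray('scene',a);q,e=ray('side',b)
    s=np.linalg.lstsq(np.c_[d,-e],q-p,rcond=None)[0]
    A=p+d*s[0];B=q+e*s[1]; return (A+B)/2,np.linalg.norm(A-B)
E
python3 - <<'E'
from h import *
s=observe();print(s)
for n in('scene','side'):
    print(n,[np.round(x,3).tolist() for x in cal(n)])
    im=imaging.grab_frame(n);cv2.imwrite(f'pics/{n}0.png',im)
    for q in('hinge','rib','edge','lip','box'):
        print(n,q,[(np.round(d['position']).tolist(),round(d['score'],2)) for d in imaging.pinpoint(n,q)[:3]])
a=cv2.imread('pics/scene0.png');b=cv2.imread('pics/side0.png')
cv2.imwrite('pics/both.png',cv2.resize(np.vstack([a,b]),(560*5//7,600)))
E
```

```text
{'time': 0.0, 'q': array([-1.40457495e+00,  3.13979457e-01,  4.49774741e-02,  1.30359479e+00,
       -2.78077675e-07,  1.43120100e+00]), 'joint_vel': array([ 7.78794833e-04,  1.54884736e-03, -2.00254854e-04,  1.34925206e-03,
       -9.68812049e-05,  4.60363249e-04]), 'tau': array([-1.59037827e-04, -4.80627859e+01,  2.98532957e+01,  1.91324466e-02,
       -1.94655895e-04,  1.96380171e-06]), 'tcp_pos': array([ 0.17302463, -0.54781555,  0.23042017]), 'tool_rot': array([-3.10315815e+00, -4.78231793e-01,  3.80647709e-05]), 'contact_force': array([-0.23676276, -0.46270352, -1.32411468]), 'torque': array([-0.03210202,  0.01829251, -0.01667772]), 'finger_gap': 1.0036520505973108}
scene [[[471.102, 0.0, 269.801], [0.0, 471.102, 213.402], [0.0, 0.0, 1.0]], [1.216, 0.685, 0.807], [-1.138, -2.27, 1.108]]
scene hinge [([188.0, 149.0], 0.9), ([240.0, 194.0], 0.65), ([319.0, 264.0], 0.58)]
scene rib [([248.0, 158.0], 0.9), ([332.0, 293.0], 0.9), ([213.0, 137.0], 0.64)]
scene edge [([334.0, 311.0], 0.97), ([242.0, 141.0], 0.77), ([229.0, 138.0], 0.77)]
scene lip [([332.0, 317.0], 0.79), ([230.0, 136.0], 0.73), ([216.0, 219.0], 0.62)]
scene box [([233.0, 236.0], 0.68), ([215.0, 174.0], 0.62), ([325.0, 322.0], 0.62)]
side [[[532.314, 0.0, 285.902], [0.0, 532.314, 204.964], [0.0, 0.0, 1.0]], [0.382, 1.144, 0.878], [-0.244, 2.759, -1.351]]
side hinge [([239.0, 254.0], 0.83), ([352.0, 128.0], 0.81), ([316.0, 176.0], 0.69)]
side rib [([330.0, 147.0], 0.96), ([204.0, 263.0], 0.93), ([374.0, 135.0], 0.65)]
side edge [([383.0, 141.0], 0.91), ([337.0, 133.0], 0.87), ([192.0, 271.0], 0.65)]
side lip [([390.0, 138.0], 0.87), ([186.0, 273.0], 0.85), ([274.0, 202.0], 0.71)]
side box [([286.0, 206.0], 0.98), ([215.0, 296.0], 0.92), ([370.0, 161.0], 0.74)]
```

View pics/scene0.png

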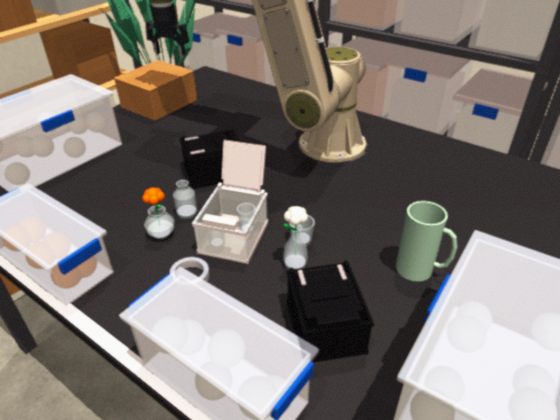

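View pics/side0.png

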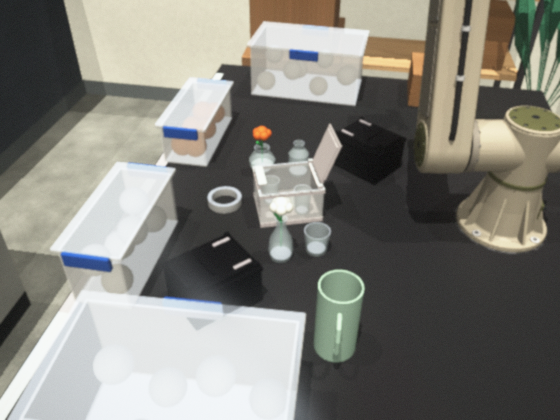

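The clear box with the white standing cover is at scene (232,220) and side (290,190). The black look-alikes, scene (208,157) and (327,310), side (370,150) and (213,275), are not meant. I'll fit the box pose and check it on an enlarged crop.

```bash
sed -i "s/np.array(c\['rotation'\])/R.from_rotvec(c['rotation']).as_matrix()/" h.py
cat >> h.py <<'E'
def pts(x,y,yaw,f,s=0):
    c,sn=np.cos(f),np.sin(f)
    cv=lambda u,v,w:[-.07+u*c-w*sn, v, .1+u*sn+w*c]
    B=dict(box=[0,0,0],hinge=[-.07,0,.1],lip=[.06,0,.112],rib=cv(.085+s,0,.012),edge=cv(.124+s,0,.006),
      e1=cv(.124+s,.055,.006),e2=cv(.124+s,-.055,.006),r1=cv(.085+s,.035,.012),r2=cv(.085+s,-.035,.012),
      c1=[.08,.065,.1],c2=[.08,-.065,.1],c3=[-.08,.065,.1],c4=[-.08,-.065,.1],l1=[.06,.04,.116],l2=[.06,-.04,.116])
    M=R.from_euler('z',yaw).as_matrix()
    return {k:M@np.array(v)+[x,y,0] for k,v in B.items()}
E
python3 - <<'E'
from h import *
from scipy.optimize import least_squares
obs=[('scene','hinge',(240,194)),('scene','rib',(248,158)),('scene','edge',(242,141)),('scene','lip',(216,219)),('scene','box',(233,236)),
('side','hinge',(316,176)),('side','rib',(330,147)),('side','edge',(337,133)),('side','box',(286,206))]
for a,b in(((240,194),(316,176)),((248,158),(330,147)),((242,141),(337,133)),((233,236),(286,206))): print(tri(a,b))
res=lambda p:np.concatenate([(proj(n,pts(*p)[k])[0]-uv) for n,k,uv in obs])
b=min((least_squares(res,[.45,0.,y,1.7],loss='soft_l1',f_scale=3) for y in(-.5,0,.5)),key=lambda r:r.cost)
print(b.x,b.cost);print(np.round(res(b.x).reshape(-1,2),1).tolist())
P=pts(*b.x)
out=[]
for n,(u,v) in(('scene',(235,200)),('side',(295,180))):
    im=cv2.imread(f'pics/{n}0.png');c=cv2.resize(im[v-70:v+70,u-65:u+65],None,fx=3.07,fy=4.28*3.07/4.28)
    for k,q in P.items():
        w=(proj(n,q)[0]-[u-65,v-70])*3.07
        cv2.circle(c,tuple(int(t) for t in w),2,(0,0,255),-1);cv2.putText(c,k[:2],tuple(int(t)+3 for t in w),0,.4,(0,200,0),1)
    out.append(c)
cv2.imwrite('pics/fit.png',np.hstack(out))
E
```

```text
(array([0.48376426, 0.01047366, 0.0875417 ]), np.float64(0.005825050406088288))
(array([0.45283789, 0.01826999, 0.18399871]), np.float64(0.0055395483932771765))
(array([ 0.43917335, -0.00922639,  0.21321618]), np.float64(0.001397793370524402))
(array([0.55503807, 0.04166221, 0.00554513]), np.float64(0.00015988759236362568))
[0.55473359 0.03594518 0.28386448 1.90736296] 26.08789419608731
[[0.1, -3.5], [-3.4, -0.5], [3.0, 1.7], [1.5, -2.2], [-1.5, 0.7], [-1.9, -1.8], [1.2, 1.1], [-1.8, 1.5], [0.4, 0.4]]
```

View pics/fit.png

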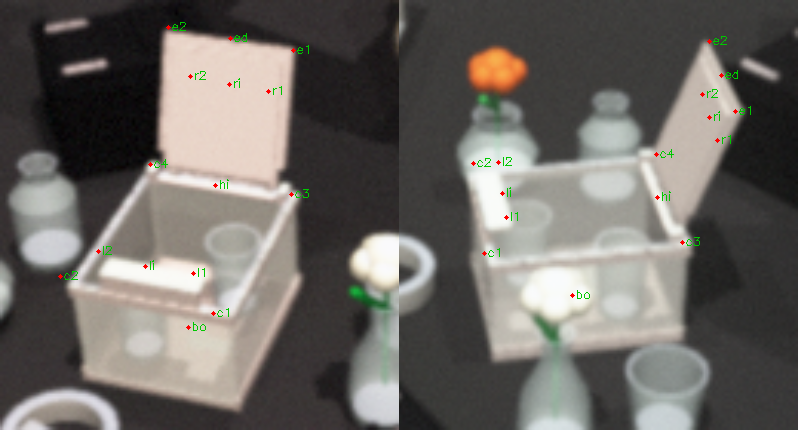

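The crop confirms the clear box with the cover leaning back. The fit is a few mm off at the lip-side corners, so I'll refit with the corners read from the crop.

Run:
```python
from h import *
from scipy.optimize import least_squares
S=dict(c1=(236,316),c2=(74,290),c3=(292,190),c4=(152,170),e2=(164,29),e1=(295,47))
D=dict(c1=(487,260),c2=(471,180),c4=(650,156),c3=(686,240),e2=(709,41),e1=(737,108),l1=(512,227))
obs=[('scene',k,np.array(v)/3.07+[170,130]) for k,v in S.items()]+[('side',k,(np.array(v)-[399,0])/3.07+[230,110]) for k,v in D.items()]
obs+=[('scene','box',(233,236)),('side','box',(286,206))]
res=lambda p:np.concatenate([(proj(n,pts(*p)[k])[0]-uv) for n,k,uv in obs])
b=least_squares(res,[.555,.036,.2,1.8],loss='soft_l1',f_scale=2)
print(b.x,b.cost)
for o,r in zip(obs,res(b.x).reshape(-1,2)):print(o[0],o[1],np.round(r,1))
P=pts(*b.x)
for k in('hinge','rib','edge','lip','r1','r2'):print(k,np.round(P[k],3))
for q in('bud_vase','bottle_vase','round_vase','votive','tumbler','tape_roll'):
    for n in('scene','side'):
        for d in imaging.pinpoint(n,q)[:2]: print(q,n,np.round(atz(n,d['position'],0),3),round(d['score'],2))
```

```text
[0.55354858 0.04325491 0.36358597 1.92377803] 13.925399860048323
scene c1 [-1.1 -0.9]
scene c2 [-0.4 -1.8]
scene c3 [0.8 0.6]
scene c4 [-1.1 -0.4]
scene e2 [0.3 0.5]
scene e1 [-0.7  0.2]
side c1 [1.3 0.9]
side c2 [-1.2 -2.4]
side c4 [-0.  -0.2]
side c3 [0.3 0.8]
side e2 [-1.5  0. ]
side e1 [1.3 0.8]
side l1 [-0.4 -0.4]
scene box [1.  1.5]
side box [0.4 2.1]
hinge [0.488 0.018 0.1  ]
rib [0.45  0.004 0.176]
edge [0.443 0.001 0.214]
lip [0.61  0.065 0.112]
r1 [0.438 0.037 0.176]
r2 [ 0.463 -0.029  0.176]
bud_vase scene [ 0.521  0.218 -0.   ] 0.61
bud_vase side [0.383 0.462 0.   ] 0.29
bottle_vase scene [ 0.544 -0.135  0.   ] 0.95
bottle_vase side [ 0.544 -0.133  0.   ] 0.9
round_vase scene [0.539 0.223 0.   ] 0.6
round_vase scene [ 0.652 -0.12  -0.   ] 0.58
round_vase side [ 0.551  0.038 -0.   ] 0.71
round_vase side [ 0.647 -0.122  0.   ] 0.67
votive scene [0.449 0.189 0.   ] 0.81
votive side [0.451 0.193 0.   ] 0.78
tumbler scene [ 0.378  0.458 -0.   ] 0.59
tumbler side [0.378 0.456 0.   ] 0.86
tape_roll scene [0.717 0.05  0.   ] 0.58
tape_roll scene [0.535 0.22  0.   ] 0.38
tape_roll side [0.716 0.067 0.   ] 0.94
```

Box at (0.554, 0.043), yaw 20.8°, fold about 1.92. With the fingers shut and tool x along box x, I'll come in behind the cover.

>>> arm_command --plan '[[[25,-30,0,0],[25,-30,0,0],[25,-30,0,0],[25,-30,0,0],[25,-30,0,0],[25,-30,0,0],[25,-30,0,0],[25,-30,0,0],[25,-30,0,0],[25,-30,0,0]]]' --fingers 255 --newtons 40

```text
time: 2.03
tcp_pos: [0.3242, -0.1814, 0.228]
tool_rot: [3.104, 0.454, 0.003]
contact_force: [0.4, -0.2, -0.9]
finger_gap: 0.0
```

```bash
cat >> h.py <<'E'
BX=(.5535,.0433,.3636)
def st():
    s=observe();r=R.from_rotvec(s['tool_rot']);M=r.as_matrix()
    Rb=R.from_euler('z',BX[2]).as_matrix();p=Rb.T@(s['tcp_pos']-[BX[0],BX[1],0])
    f=Rb.T@s['contact_force']
    print('t',round(s['time'],2),'tcp box mm',np.round(p*1000,1),'F box',np.round(f,1),'yaw err deg',round(np.degrees(np.arctan2(M[1,0],M[0,0])-BX[2]),2),'toolz',np.round(M[:,2],3),'gap',round(s['finger_gap'],2))
E
python3 -c "
from h import *
st();print(np.round(imaging.get_calibration('wrist')['mount'],3))"
```

```text
t 2.03 tcp box mm [-294.2 -128.4  228. ] F box [ 0.3 -0.3 -0.9] yaw err deg -4.2 toolz [ 0.003 -0.005 -1.   ] gap 0.0
[[ 0.001 -0.956 -0.292  0.075]
 [ 1.     0.001 -0.001  0.   ]
 [ 0.001 -0.292  0.956 -0.143]
 [ 0.     0.     0.     1.   ]]
```

>>> arm_command --plan '[[[22,-26,0,-4.2],[22,-26,0,0],[22,-26,0,0],[22,-26,0,0],[20,-26,0,0],[0,0,20,0],[0,0,20,0],[0,0,20,0],[0,0,0,0]]]'

```text
time: 2.78
tcp_pos: [0.3864, -0.005, 0.1697]
tool_rot: [3.074, 0.599, 0.023]
contact_force: [-0.3, -0.7, 0.3]
finger_gap: 0.002
```

```bash
python3 -c "
from h import *
st();cv2.imwrite('pics/w1.png',imaging.grab_frame('wrist'))"
```

```text
t 2.78 tcp box mm [-173.4   14.3  169.7] F box [-0.5 -0.5  0.3] yaw err deg 1.21 toolz [ 0.016 -0.006 -1.   ] gap 0.0
```

View pics/w1.png

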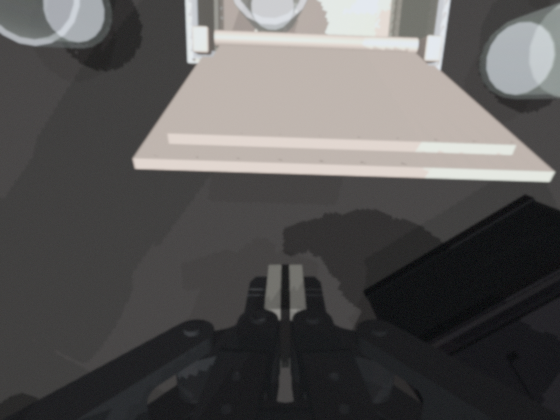

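The wrist view shows the cover's free edge at row ~170, centred on column 343. The fingers are at column 285, which is 15 mm off in y and agrees with the pose fit. I'll centre, then start pushing.

>>> arm_command --plan '[[[0,14,8,1.6],[0,0,0,0],[10,0,0,0],[10,0,0,0],[10,0,0,0],[10,0,0,0],[0,0,0,0]]]'

```text
time: 3.42
tcp_pos: [0.4369, -0.0043, 0.1709]
tool_rot: [3.081, 0.55, 0.039]
contact_force: [-0.3, -0.9, 0.3]
finger_gap: -0.0
```

```bash
python3 -c "
from h import *
st()"
```

```text
t 3.42 tcp box mm [-125.9   -3.   170.9] F box [-0.6 -0.7  0.3] yaw err deg -0.57 toolz [ 0.027 -0.008 -1.   ] gap -0.0
```

>>> arm_command --plan '[[[6,0,3,0],[6,0,3,0],[6,0,2,0],[6,0,2,0],[6,0,0,0],[6,0,0,0],[0,0,0,0]]]'

```text
time: 4.0
tcp_pos: [0.4739, 0.0104, 0.1601]
tool_rot: [3.08, 0.553, 0.034]
contact_force: [-0.8, -0.2, -0.8]
finger_gap: -0.002
```

```bash
python3 -c "
from h import *
st()"
```

```text
t 4.0 tcp box mm [-86.1  -2.5 160.1] F box [-0.8  0.1 -0.8] yaw err deg -0.47 toolz [ 0.023 -0.008 -1.   ] gap -0.0
```

>>> arm_command --plan '[[[7,0,0,0],[7,0,1,0],[6,0,2,0],[6,0,2,0],[5,0,3,0],[5,0,3,0],[4,0,4,0],[4,0,4,0],[4,0,5,0],[0,0,0,0]]]'

```text
time: 4.83
tcp_pos: [0.5248, 0.0291, 0.1351]
tool_rot: [3.081, 0.553, 0.036]
contact_force: [-0.5, -0.5, 1.6]
finger_gap: 0.002
```

```bash
python3 -c "
from h import *
st();cv2.imwrite('pics/w2.png',imaging.grab_frame('wrist'));a=imaging.grab_frame('side')[110:250,230:360];b=imaging.grab_frame('scene')[120:260,170:300]
cv2.imwrite('pics/s2.png',cv2.resize(np.hstack([a,b]),None,fx=3,fy=3))"
```

```text
t 4.83 tcp box mm [-31.8  -3.1 135.1] F box [-0.7 -0.3  1.6] yaw err deg -0.46 toolz [ 0.025 -0.007 -1.   ] gap 0.0
```

View pics/s2.png

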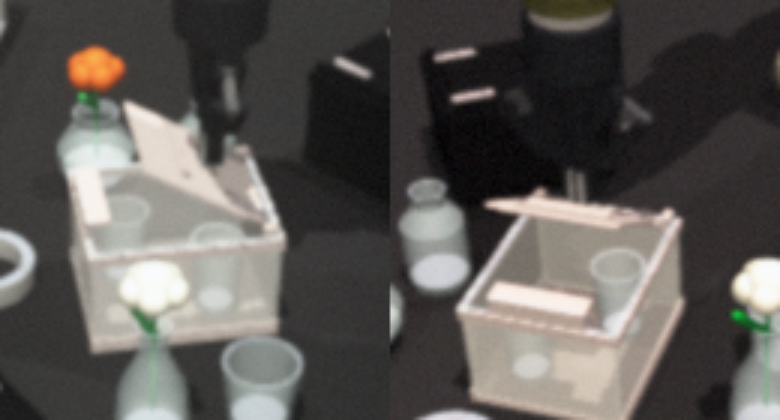

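The cover is about half folded and following the fingertip. Continue down.

>>> arm_command --plan '[[[2,0,5,0],[1,0,5,0],[1,0,5,0],[0,0,5,0],[0,0,4,0],[0,0,3,0],[0,0,0,0]]]'

```text
time: 5.57
tcp_pos: [0.5331, 0.0307, 0.1094]
tool_rot: [3.08, 0.553, 0.052]
contact_force: [0.1, 1.7, 4.2]
finger_gap: -0.0
```

```bash
python3 -c "
from h import *
st()"
```

```text
t 5.57 tcp box mm [-23.6  -4.5 109.4] F box [0.7 1.6 4.2] yaw err deg -0.45 toolz [ 0.035 -0.005 -0.999] gap -0.0
```

>>> arm_command --plan '[[[0,0,2,0],[0,0,2,0],[0,0,2,0],[0,0,1,0]]]'

```text
time: 5.9
tcp_pos: [0.5346, 0.031, 0.1049]
tool_rot: [3.08, 0.554, 0.058]
contact_force: [-2.2, 2.5, 14.5]
finger_gap: 0.002
```

```bash
python3 -c "
from h import *
st();a=imaging.grab_frame('side')[110:250,230:360];b=imaging.grab_frame('scene')[120:260,170:300]
cv2.imwrite('pics/s3.png',cv2.resize(np.hstack([a,b]),None,fx=3,fy=3))"
```

```text
t 5.9 tcp box mm [-22.1  -4.8 104.9] F box [-1.2  3.1 14.5] yaw err deg -0.44 toolz [ 0.038 -0.005 -0.999] gap 0.0
```

View pics/s3.png

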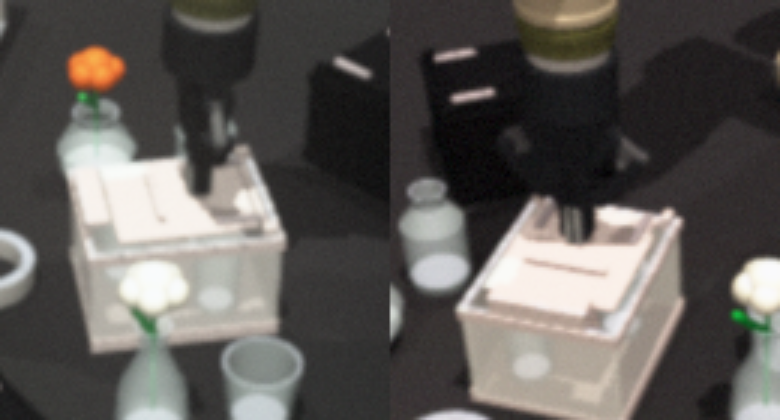

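Shut flat, with 14.5 N of press, and the edge is still short of the lip. Now slide forward while pressed.

>>> arm_command --plan '[[[5,0,0.7,0],[5,0,0.7,0],[5,0,0.7,0],[5,0,0.7,0]]]'

```text
time: 6.33
tcp_pos: [0.5504, 0.037, 0.1053]
tool_rot: [3.078, 0.552, 0.052]
contact_force: [-2.0, -0.4, 7.3]
finger_gap: 0.002
```

```bash
python3 -c "
from h import *
st()"
```

```text
t 6.33 tcp box mm [ -5.1  -4.8 105.3] F box [-2.   0.3  7.3] yaw err deg -0.49 toolz [ 0.035 -0.008 -0.999] gap 0.0
```

>>> arm_command --plan '[[[5,0,0.9,0],[5,0,0.9,0],[5,0,0.9,0],[5,0,0.9,0],[4,0,0.9,0]]]'

```text
time: 6.75
tcp_pos: [0.5626, 0.041, 0.1034]
tool_rot: [3.071, 0.546, 0.018]
contact_force: [-8.5, -2.3, 16.2]
finger_gap: -0.001
```

```bash
python3 -c "
from h import *
st();a=imaging.grab_frame('side')[110:250,230:360];b=imaging.grab_frame('scene')[120:260,170:300]
cv2.imwrite('pics/s4.png',cv2.resize(np.hstack([a,b]),None,fx=3,fy=3))"
```

```text
t 6.75 tcp box mm [  7.7  -5.4 103.4] F box [-8.7  0.9 16.2] yaw err deg -0.65 toolz [ 0.016 -0.02  -1.   ] gap -0.0
```

View pics/s4.png

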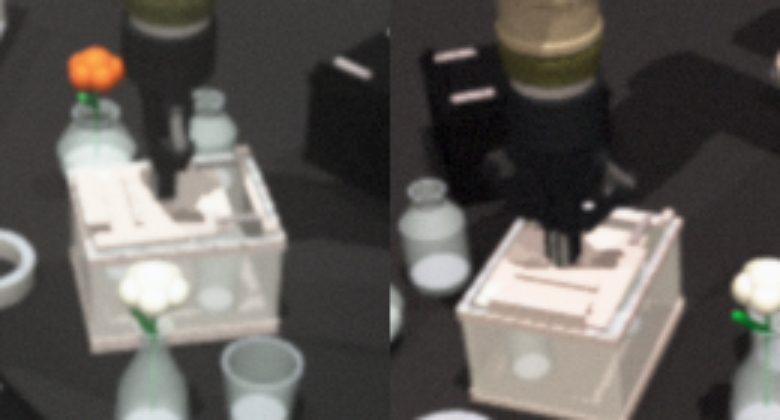

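>>> arm_command --plan '[[[4,0,0.5,0],[4,0,0.5,0],[4,0,0.5,0]]]'

```text
time: 7.1
tcp_pos: [0.5668, 0.0422, 0.1037]
tool_rot: [3.066, 0.543, -0.002]
contact_force: [-6.0, -1.8, 11.3]
finger_gap: 0.001
```

```bash
python3 -c "
from h import *
st()
a=atz('scene',(228.7,209.3),.112);b=atz('scene',(225.7,214.3),.112);print(b-a)
imaging.grab_frame('scene')
for q in('rib','lip'):print(q,[(np.round(atz('scene',d['position'],.112),3),np.round(d['position']),round(d['score'],2)) for d in imaging.pinpoint('scene',q)])
print({k:np.round(v,3) for k,v in pts(*BX,0,0).items() if k in('rib','lip')},pts(*BX,0,.02)['rib'])"
```

```text
t 7.1 tcp box mm [ 12.1  -5.8 103.7] F box [-6.2  0.5 11.3] yaw err deg -0.76 toolz [ 0.004 -0.027 -1.   ] gap 0.0
[0.01871343 0.00693701 0.        ]
rib [(array([0.591, 0.054, 0.112]), array([224., 212.]), 0.95), (array([0.66 , 0.394, 0.112]), array([331., 294.]), 0.71), (array([ 0.34 , -0.202,  0.112]), array([216., 139.]), 0.59)]
lip [(array([0.611, 0.062, 0.112]), array([221., 218.]), 0.77), (array([0.702, 0.428, 0.112]), array([335., 316.]), 0.64)]
{'lip': array([0.61 , 0.065, 0.112]), 'rib': array([0.568, 0.049, 0.112])} [0.58621179 0.05574744 0.112     ]
```

The rib reads at its home position (0.591, 0.054). The 6 N backward force looks like fingers sliding on a stopped cover, so I'll continue to the rib to make sure.

>>> arm_command --plan '[[[4,0,0.3,0],[4,0,0.3,0],[4,0,0.3,0],[4,0,0.3,0]]]'

```text
time: 7.58
tcp_pos: [0.573, 0.0441, 0.1036]
tool_rot: [3.061, 0.539, -0.028]
contact_force: [-4.8, -1.8, 10.8]
finger_gap: -0.001
```

```bash
python3 -c "
from h import *
st()"
```

```text
t 7.58 tcp box mm [ 18.5  -6.2 103.6] F box [-5.2 -0.  10.8] yaw err deg -0.89 toolz [-0.012 -0.036 -0.999] gap -0.0
```

>>> arm_command --plan '[[[4,0,0,0],[4,0,0,0],[4,0,0,0],[4,0,0,0]]]'

```text
time: 7.92
tcp_pos: [0.5756, 0.0451, 0.1027]
tool_rot: [3.055, 0.535, -0.067]
contact_force: [-8.6, -4.3, 11.8]
finger_gap: -0.003
```

```bash
python3 -c "
from h import *
st();a=imaging.grab_frame('side')[110:250,230:360];b=imaging.grab_frame('scene')[120:260,170:300]
cv2.imwrite('pics/s5.png',cv2.resize(np.hstack([a,b]),None,fx=3,fy=3))"
```

```text
t 7.92 tcp box mm [ 21.3  -6.1 102.7] F box [-9.6 -1.  11.8] yaw err deg -1.03 toolz [-0.036 -0.047 -0.998] gap -0.0
```

View pics/s5.png

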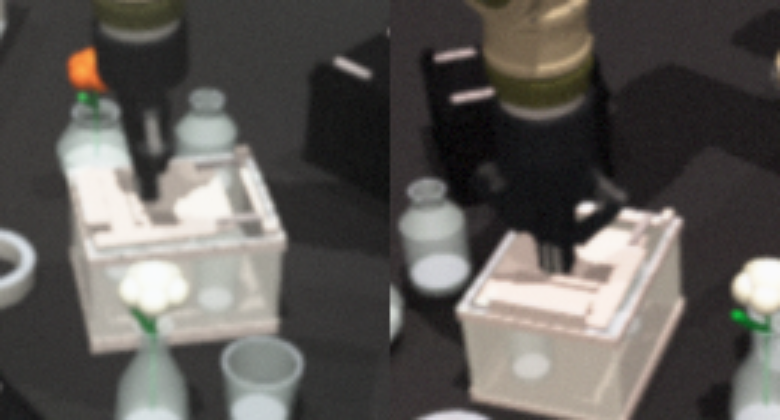

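The fingers are now at the rib's hinge side, stalled there, and the cover is home under the lip with the box unmoved. Lift straight off.

>>> arm_command --plan '[[[0,0,-4,0],[0,0,-5,0],[-1,0,-8,0],[-3,0,-15,0],[0,0,-25,0],[0,0,-25,0],[0,0,-25,0],[0,0,0,0],[0,0,0,0]]]'

```text
time: 8.77
tcp_pos: [0.5689, 0.0469, 0.2105]
tool_rot: [3.053, 0.532, -0.096]
contact_force: [-0.6, -0.2, 0.9]
finger_gap: 0.003
```

```bash
python3 -c "
from h import *
st();a=imaging.grab_frame('side')[110:250,230:360];b=imaging.grab_frame('scene')[120:260,170:300]
for n in('scene','side'):
  if n=='side':imaging.grab_frame(n)
  for q in('rib','lip','box'):print(n,q,[(np.round(atz(n,d['position'],0 if q=='box' else .112),3),round(d['score'],2)) for d in imaging.pinpoint(n,q)[:2]])
cv2.imwrite('pics/s6.png',cv2.resize(np.hstack([a,b]),None,fx=3,fy=3))"
```

```text
t 8.77 tcp box mm [ 15.7  -2.1 210.5] F box [-0.7  0.   0.9] yaw err deg -1.12 toolz [-0.054 -0.051 -0.997] gap 0.0
scene rib [(array([0.57 , 0.042, 0.112]), 0.84), (array([0.658, 0.4  , 0.112]), 0.81)]
scene lip [(array([0.607, 0.053, 0.112]), 0.93), (array([ 0.308, -0.179,  0.112]), 0.86)]
scene box [(array([ 0.348, -0.199,  0.   ]), 0.96), (array([0.558, 0.04 , 0.   ]), 0.94)]
side rib [(array([0.584, 0.042, 0.112]), 0.72), (array([0.659, 0.392, 0.112]), 0.66)]
side lip [(array([0.607, 0.058, 0.112]), 0.92), (array([0.691, 0.424, 0.112]), 0.73)]
side box [(array([ 0.353, -0.206,  0.   ]), 0.97), (array([0.557, 0.05 , 0.   ]), 0.91)]
```

View pics/s6.png

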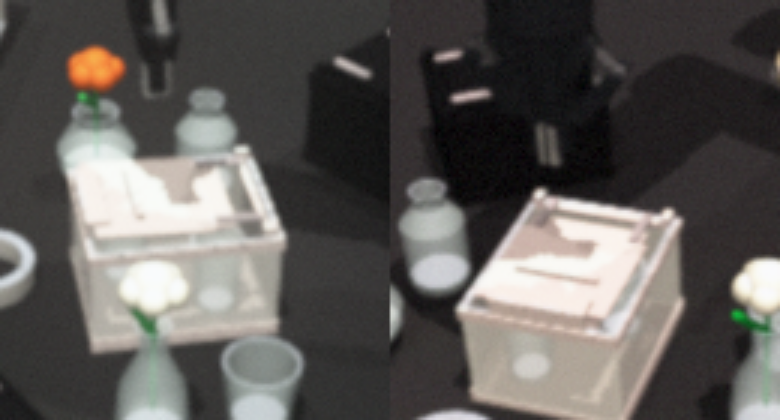

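The cover stays shut when released. One enlarged check of the slide amount against the model: before (0 mm) versus now.

```bash
python3 -c "
from h import *
o=[]
for f,ang,ss in(('s3',0,(0,)),('s6',.05,(0,.015,.02))):
    im=cv2.imread(f'pics/{f}.png')
    for n,off,x0 in(('side',(230,110),0),('scene',(170,120),390)):
        c=cv2.resize(im[150:350,x0+60:x0+300],None,fx=1.65,fy=1.65)
        for s,col in zip(ss,((0,0,255),(0,160,0),(255,0,0))):
            P=pts(*BX,ang,s)
            for k in('r1','r2'):
                w=((proj(n,P[k])[0]-off)*3+1-[60,150])*1.65
                cv2.circle(c,tuple(int(t) for t in w),3,col,-1)
        o.append(c)
cv2.imwrite('pics/cmp.png',np.vstack([np.hstack(o[:2]),np.hstack(o[2:])])[:600,:800])"
```

```text
(no output)
```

View pics/cmp.png

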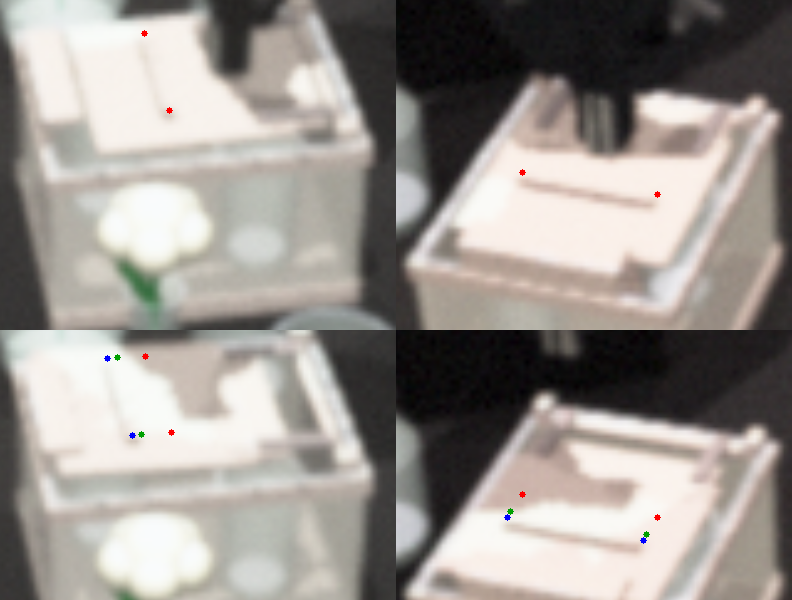

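```bash
python3 -c "
from h import *
print(ticket.job_done());st()"
```

```text
the job is handed in; nothing more can be done
None
the job is handed in; nothing more can be done
```

I folded the cover shut with the closed fingers on its outer face. I then pressed it down and slid it under the lip until it stopped, with the fingers stalled against the hinge side of the rib. After lifting clear I handed the job in at about 9 s; no verdict was reported.

- **Slide:** in both cameras the rib lines up with the model at about 20 mm of slide.
- **Shut:** the cover stayed down after release.
- **Box and bystanders:** the box looks unmoved, to within about 5 mm. The flowers and glassware in the last close-ups stand where they were. The tape, the mug and the cups inside the box were not re-measured.
- **Clear of everything:** the tool was about 10 cm above the cover, with the wrist force reading around zero.
- **Disagreements:** the network's last rib positions, (0.570, 0.042) from the scene camera and (0.584, 0.042) from the side camera, fell short of the model's 20 mm position of (0.586, 0.056). The scene reading taken alone would mean the cover is not slid home, but the enlarged overlay of the rib line supports about 20 mm. The tool also drifted about 4° off vertical by the end.

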